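# Lock the battery hatch of a kitchen scale with a slotted driver

### The arm

A 6-joint arm with a two-finger parallel gripper is mounted at the origin on the work surface. World frame = base frame: x ahead of the robot, y to its left, z up, the work surface at z = 0. Lengths are in m, angles in rad, forces in N, time in s.
With the tool pointing down it reaches from about 0.225 to 0.875 m from the base axis. Payload 3.4 kg.
Tool frame: the origin (TCP) lies on the mounting face of the last link; the fingertips stand 173 mm ahead of it and the grasp point (between the pads) lies 155 mm ahead of it (r.grip_point_offset is the distance from the TCP to the grasp point, in m); y points along the fingers, x is the direction in which the jaws open and shut, and the axes are right-handed (so a half turn about y gives the same grasp; the last joint's range is limited). The gripper opens to 85 mm and grips with 20 to 120 N. Pads are 22 mm wide; open, the fingers measure 114 mm over their backs; the gripper's body (76 mm by 85 mm) begins 54 mm behind the grasp point. The pads swing forward as they close: fully open they stand 13 mm farther back than shut.
Start: joints at [1.027, 0.276, 1.505, -0, 1.361, -0.121], TCP at [0.236, 0.524, 0.405] pointing down, gripper open.
Joint ranges: [-2.89, 2.89], [-0.75, 2.08], [0.22, 2.7], [-1.18, 4.32], [0.11, 2.71], [-2.7, 2.7]. Speed limits (rad/s): [2.57, 2.57, 3.14, 3.14, 3.14, 3.14].

### API

Orientations are given as a 3x3 rotation matrix whose columns are the frame's x, y, z axes.
In Python, from workcell import monitor, grab_frame, job_done, r gives the robot as it stands.
- The arm moves only by the shell command python3 -m pendant 'ROWS'. ROWS is text: rows parted by semicolons, each of 5 numbers parted by spaces: the finger opening in mm, from 0 to 85.4, then the shift along the tool's x, y, z in mm, then the turn about the tool's y in rad. In form: fingers dx dy dz yaw; .... A call has 1 to 20 rows; each row is the pose to reach, as a shift and turn from the pose commanded when the call began, along the tool's axes at that moment; what a row does not reach only later rows make up. A row lasts 1/12 s, in which the tool goes at most 41.7 mm and 7.16 degrees, less where a joint would pass 70% of its speed; a pose out of reach is approached as far as the arm can. A call with a gripper value outside its range is refused whole. The fingers move at their own pace and stop on an object; the grip force is fixed at half the most. Time passes only in rows, so rows that repeat a pose let the fingers close. It gives the time, the measured TCP pose, the force and the opening at its end, in the units of the state.
- monitor.get_state(): the state, without advancing time (a new reading comes with each control period).
- grab_frame(name): name is "scene" or "top"; returns a dict with "pixels" (384x512x3 uint8, blue, green, red), "depth" (384x512 float32, m along the optical axis (not along the pixel's ray), 0 where there is no reading), "vfov" (degrees; the focal length in pixels is half the picture's height over the tangent of half this angle, whatever the lens; pixels are square), "cx", "cy" (the principal point, pixels), "k1" (the pictures are not rectified: a ray, as slopes to the right and down, at radius r is drawn at 1 + k1 r^2 times it, then the intrinsics apply), "world_from_camera" (4x4, takes a point from camera to world coordinates). Camera axes: x right, y down, z forward; pixel columns grow to the right and rows downward; lengths in m; the calibration is good to about 2 mm. A picture is of the moment at which its call begins.
- job_done(): hands the job in, once; it reports no verdict.
The state is a dict: "time": time; "qpos": joint angles; "qd": joint speeds; "joint_torque": joint torques, N m; "tool_pos": TCP position; "orientation": TCP orientation; "wrist_force": force on the tool from outside, world axes, zero at the start; "ft_torque": the same for the moment, N m; "width": finger opening in m.
Only numpy, scipy, OpenCV 4.12 (cv2) and the standard library are available. Lean on these libraries where they do the work, as an engineer would, in place of code of your own. Each camera call takes 0.05 s, during which the arm holds its last target.

### The job

New batteries have just gone into the kitchen scale that lies face down on its cork mat. Take the red flat driver from its wooden block, seat its blade in the slotted brass lock of the battery hatch, push the lock in against its spring, not too hard, and holding it in turn it clockwise until it stops, so that it springs back up locked. Then put the driver back upright, fully down in its block, let go of it, and leave the jar, the mug and the carton where they are.

Things in the scene. Friction and masses are not known exactly. Their poses are not given: they have to be found in the camera images.
- scale: White kitchen scale, 200 (x) by 160 (y) by 32 mm, face down on a 6 mm cork mat of 240 by 200 mm, fixed. Origin: centre of the mat's underside, on the worktop; z up. Its flat upper face with the battery hatch is 38 mm above the origin; four corner feet rise 4 mm more. A red mark beside the lock (towards +x) shows the slot's unlocked direction, a green mark the locked one.
- lock_mouth (a point): Centre of the 32 mm wide opening in the scale's upper face, level with that face, on the lock's vertical axis; axes as scale. In it sits the brass lock, 29 mm across, with a blind slot 5 mm wide, 17 mm long, 6 mm deep, its long edges chamfered 1.5 mm. The lock's top rests 0 to 10 mm below this point: how deep differs each time and is not measured, it must be felt.
- lock (a joint): Turn of the slotted lock, rad, growing clockwise from above. At 0 the slot lies along x of scale; starts at 0 to 0.08; stops at 1.35. A catch blocks it from 0.12 to 1.20 (and breaks if forced) unless it is pushed in 1.5 mm or more; it is locked when beyond 1.20 and sprung up again. Drag 0.04 to 0.1 N m. The blade has about 0.15 rad of play to either side in the slot.
- plunger (a joint): How far the lock is pushed in (down) from its resting height, m; it springs back. It gives way at 4 N and takes 3 N more per mm: 8.5 N at 1.5 mm, where it is free to turn, 10.6 N at 2.2 mm, best for turning, 13 N at 3 mm, beyond which the hatch cracks.
- driver_grip (a point): Centre of the driver's red handle, 24 by 24 mm square, 72 mm long along the driver's z axis (from blade to handle, up as it stands in the block). The flats face the driver's x and y axes; the blade's width lies along x, as the yellow bar on the handle's end shows. About 90 g. Its handle's underside rests on the block's top.
- driver_tip (a point): Middle of the blade's end, 84 mm below driver_grip along the driver's z axis; axes as driver_grip. The blade is 14 mm wide (x), 3 mm thick (y) and 14 mm long; above it a round 9 mm shaft; 48 mm from tip to handle.
- block_hole (a point): Centre of the mouth of the round hole (21 mm wide, 52 mm deep) in the top of the dark wooden block, 70 by 70 by 60 mm, fixed on the worktop; this point is 60 mm above the worktop. With the driver fully down its handle's underside lies on the block's top and its tip is 48 mm below this point.
- spice: Amber jar with a black cap, 48 mm across, 95 mm high, stands on the worktop; origin at its underside. Not to be moved.
- mug: White mug, 80 mm across, 90 mm high; origin at its underside. Not to be moved.
- carton: Flat battery carton 50 by 90 by 30 mm with an orange band; origin at its underside. Not to be moved.
Things that resemble listed ones, but are neither listed nor needed, are in the scene too. There is more than one size of the part that bears driver_grip; the job needs the middle-sized. Leave any blue look-alike of the part that bears block_hole alone.

How it is judged:
On the way, in this order (a step that is already met when the one before it is completed fails the run):
1. the driver is out of its block (z of driver_tip in the frame of block_hole above 0.01 m), for 0.1 s.
2. the driver's blade, at the slot, has pushed the lock in by at least 1.2 mm (value of joint plunger above 0.0012 m and horizontal distance between driver_tip and lock_mouth below 0.005 m and z of driver_tip in the frame of lock_mouth below -0.006 m and value of joint lock below 0.6 rad), for 0.1 s.
3. the driver, still in the slot, has turned the lock beyond 1.2 rad (value of joint lock above 1.2 rad and horizontal distance between driver_tip and lock_mouth below 0.005 m and z of driver_tip in the frame of lock_mouth below -0.0055 m), for 0.1 s.
At the end, for the whole second after the job is handed in: The lock stands beyond 1.15 rad (locked) and has sprung up to within 1 mm of its resting height; the driver stands in the block's hole, upright within 0.1 rad, its tip at least 45 mm below the block's top and within 9 mm of the hole's axis, and stays so when let go (value of joint lock above 1.15 rad and value of joint plunger below 0.001 m and horizontal distance between driver_tip and block_hole below 0.009 m and z of driver_tip in the frame of block_hole below -0.045 m and angle between driver_grip's own z axis and vertical below 0.1 rad); the robot touches nothing.
It fails at once if the lock is pushed in more than 3 mm (over 13 N): the hatch cracks (value of joint plunger above 0.003 m).
It fails at once if the lock is forced round past its catch without being pushed in (value of joint lock between 0.25 and 1.1 rad and value of joint plunger below 0.0013 m).
It fails at once if the jar, the mug or the carton is moved by more than 15 mm or tipped (distance of any of spice, mug, carton from where it was at the start of the episode above 0.015 m or angle between any of spice, mug, carton's own z axis and vertical above 0.3 rad).
It also fails if it takes over 58 s, if anything falls off the work surface, if the arm or the gripper's body presses on something with over 40 N, if the wrist force passes 120 N, or if a joint passes its speed limit or range.

## Working session

There is one attempt and no reset: what is moved stays moved. The work goes in short steps, Python scripts to look and compute and a shell command to move; the robot and the scene stay as the last step left them, time stands still between calls to the robot, and variables do not carry over. Pictures are saved under pics/ and viewed, and the job is handed in when it is done.

```bash
ls; mkdir -p pics
python3 - <<'E'
from workcell import monitor, grab_frame, r
import cv2,pickle
for n in("scene","top"):
    f=grab_frame(n); cv2.imwrite(f"pics/{n}0.png",f["pixels"]); pickle.dump(f,open(f"{n}0.pkl","wb"))
    print(n,f["vfov"],f["cx"],f["cy"],f["k1"],f["world_from_camera"].round(3).tolist())
s=monitor.get_state(); print(s, r.grip_point_offset)
E
```

```text
pics
scene 51.0381124379581 257.25195592825236 184.0708440918087 0.04244023227258938 [[-0.846, 0.376, -0.377, 0.972], [0.532, 0.583, -0.614, 0.722], [-0.011, -0.72, -0.694, 0.84], [0.0, 0.0, 0.0, 1.0]]
top 55.61175613954919 258.0255252306947 183.527269895412 -0.11191749175316806 [[0.009, -0.981, 0.193, 0.39], [-1.0, -0.005, 0.021, 0.077], [-0.02, -0.193, -0.981, 0.985], [0.0, 0.0, 0.0, 1.0]]
{'time': 0.1, 'qpos': array([ 1.02699027e+00,  2.76522123e-01,  1.50600716e+00, -1.19750099e-06,
        1.36071472e+00, -1.21004417e-01]), 'qd': array([ 6.03776413e-04, -2.24561929e-03, -2.86289734e-03,  5.34825470e-04,
       -9.92599143e-05, -2.26405987e-03]), 'joint_torque': array([ 4.18701370e-05, -4.17700052e+01, -2.46403813e+01, -6.48953915e-05,
        5.80147011e-03,  2.03774960e-05]), 'tool_pos': array([0.23583935, 0.52419786, 0.40393123]), 'orientation': array([[ 4.10316068e-01, -8.53403255e-04, -9.11942978e-01],
       [ 9.11941904e-01, -1.41374543e-03,  4.10316908e-01],
       [-1.63942101e-03, -9.99998637e-01,  1.98171722e-04]]), 'wrist_force': array([-0.65307274,  0.50263839,  0.00358701]), 'ft_torque': array([0.01679856, 0.00485091, 0.00889062]), 'width': 0.08541661576304843} 0.1547
```

View pics/scene0.png

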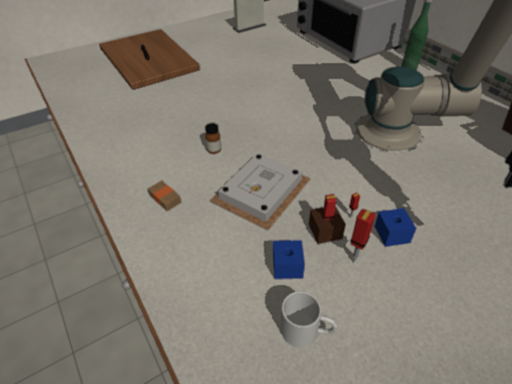

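View pics/top0.png

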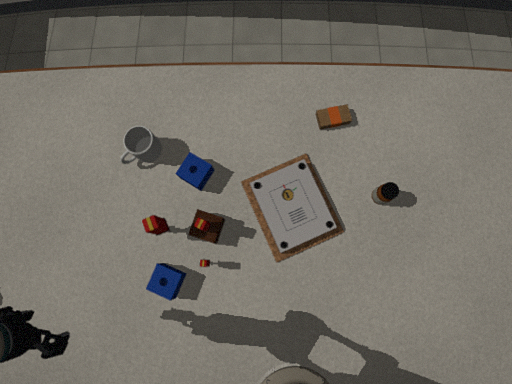

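```bash
cat > h.py <<'E'
import numpy as np,cv2,pickle
def K(f):
    H=f["pixels"].shape[0]; F=H/2/np.tan(np.radians(f["vfov"])/2); return F
def slopes(f,u,v):
    F=K(f); x=(np.asarray(u,float)-f["cx"])/F; y=(np.asarray(v,float)-f["cy"])/F
    a,b=x.copy(),y.copy()
    for _ in range(30):
        s=1+f["k1"]*(a*a+b*b); a=x/s;b=y/s
    return a,b
def cloud(f):
    H,W=f["depth"].shape; u,v=np.meshgrid(np.arange(W),np.arange(H)); a,b=slopes(f,u,v); d=f["depth"]
    P=np.stack([a*d,b*d,d],-1); T=f["world_from_camera"]; return P@T[:3,:3].T+T[:3,3]
def onplane(f,u,v,z):
    a,b=slopes(f,u,v); T=f["world_from_camera"]; D=np.stack([a,b,np.ones_like(a)],-1)@T[:3,:3].T
    t=(z-T[2,3])/D[...,2]; return T[:3,3]+t[...,None]*D
def proj(f,P):
    T=f["world_from_camera"]; p=(np.asarray(P)-T[:3,3])@T[:3,:3]; a=p[...,0]/p[...,2];b=p[...,1]/p[...,2]
    s=1+f["k1"]*(a*a+b*b); F=K(f); return np.stack([a*s*F+f["cx"],b*s*F+f["cy"]],-1)
E
python3 - <<'E'
from h import *
f=pickle.load(open("top0.pkl","rb")); g=pickle.load(open("scene0.pkl","rb"))
a=cv2.resize(f["pixels"][190:280,130:250],None,fx=6,fy=6,interpolation=cv2.INTER_CUBIC); cv2.imwrite("pics/a.png",a)
b=cv2.resize(f["pixels"][150:265,238:350],None,fx=5,fy=5,interpolation=cv2.INTER_CUBIC); cv2.imwrite("pics/b.png",b)
c=cv2.resize(g["pixels"][180:280,290:420],None,fx=6,fy=6,interpolation=cv2.INTER_CUBIC); cv2.imwrite("pics/c.png",c)
for f,n in((f,'top'),(g,'scene')):
    C=cloud(f); ok=f["depth"]>0
    print(n,"table z", np.median(C[ok&(abs(C[...,2])<.02)][:,2]))
    print(n,"mid scale z", np.median(C[ok&(abs(C[...,2]-.04)<.008)][:,2]))
    P=C[ok]
    px=f["pixels"][ok].astype(int); red=(px[:,2]>110)&(px[:,1]<50)&(px[:,0]<60)&(P[:,2]>.03)
    R=P[red]
    from scipy.cluster.hierarchy import fclusterdata
    l=fclusterdata(R[:,:2],.015,'distance')
    for k in set(l):
        q=R[l==k]; 
        if len(q)>8: print(len(q),q.min(0).round(3),q.max(0).round(3),np.median(q,0).round(3))
E
```

```text
top table z 0.0003560047643266784
top mid scale z 0.03841518851301895
83 [0.439 0.325 0.164] [0.474 0.359 0.172] [0.457 0.346 0.168]
19 [0.363 0.224 0.086] [0.376 0.236 0.091] [0.368 0.233 0.088]
38 [0.45  0.222 0.13 ] [0.474 0.243 0.136] [0.462 0.236 0.132]
scene table z 0.0014683259231535462
scene mid scale z 0.03772599045697278
144 [0.439 0.326 0.079] [0.476 0.363 0.172] [0.461 0.355 0.167]
37 [0.363 0.234 0.053] [0.379 0.24  0.089] [0.371 0.238 0.073]
131 [0.456 0.232 0.078] [0.477 0.248 0.134] [0.467 0.242 0.111]
```

```bash
sleep 1
```

```text
(no output)
```

View pics/a.png

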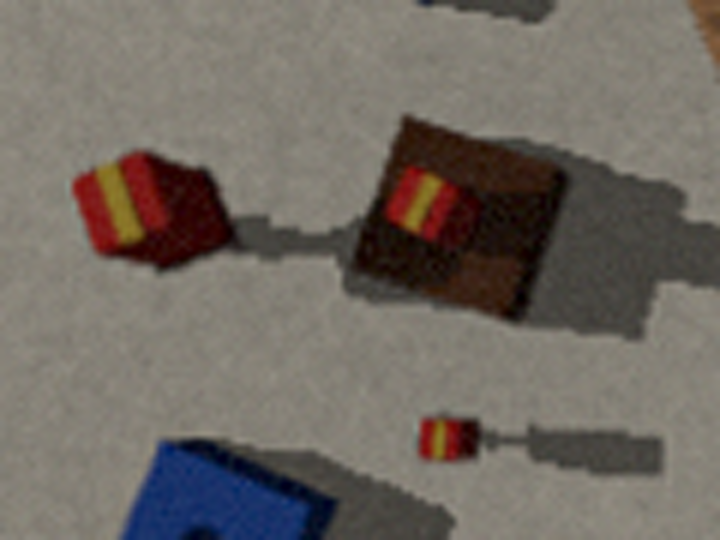

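View pics/b.png

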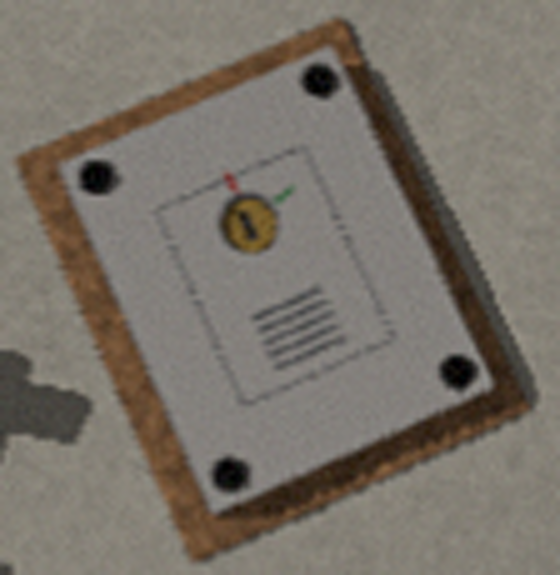

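View pics/c.png

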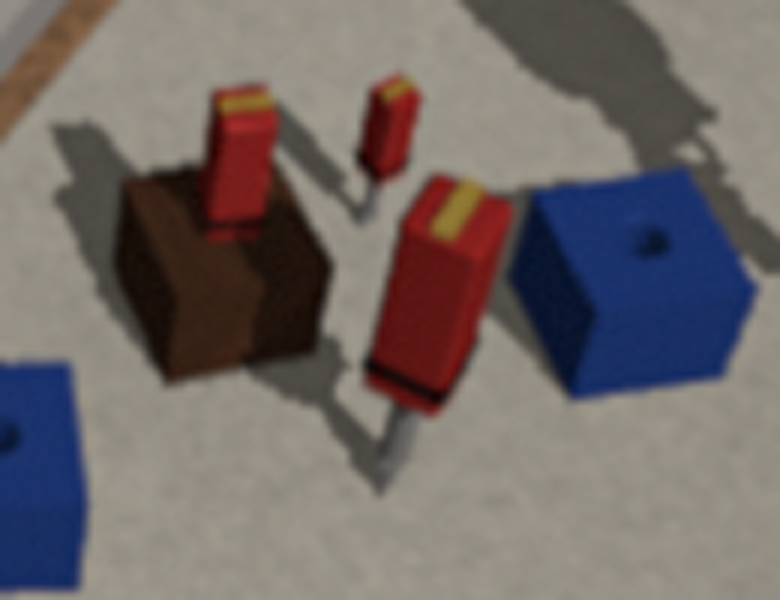

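```bash
cat > m.py <<'E'
from h import *
f=pickle.load(open("top0.pkl","rb")); g=pickle.load(open("scene0.pkl","rb"))
def T(n,ox,oy,s,pts,z):
    p=np.array(pts,float); q=onplane(f,ox+(p[:,0]+.5)/s-.5,oy+(p[:,1]+.5)/s-.5,z); print(n,q[:,:2].round(4).tolist()); return q
q=T("feet",238,150,5,[(320,80),(98,177),(230,474),(458,371)],.042)
print("centre",q.mean(0)); 
for i in range(4):
    d=q[(i+1)%4]-q[i]; print(np.linalg.norm(d[:2]).round(4),np.degrees(np.arctan2(d[1],d[0])).round(1))
T("lock/slot",238,150,5,[(249,222),(243,210),(256,236),(230,176),(293,188)],.038)
q=T("whitecorners",238,150,5,[(332,47),(62,168),(214,514),(494,387)],.038); print(q.mean(0))
q=T("blocktop",130,190,6,[(405,117),(566,177),(520,320),(357,268)],.06); print(q.mean(0))
for i in range(4):
    d=q[(i+1)%4]-q[i]; print(np.linalg.norm(d[:2]).round(4),np.degrees(np.arctan2(d[1],d[0])).round(1))
q=T("drivertop bar",130,190,6,[(408,232),(436,172)],.132);d=q[1]-q[0];print(q.mean(0),np.linalg.norm(d),np.degrees(np.arctan2(d[1],d[0])))
# masks
for F,n in((f,'top'),(g,'scene')):
    C=cloud(F); px=F["pixels"].astype(int); ok=F["depth"]>0
    m=ok&(abs(C[...,2]-.132)<.004)&(abs(C[...,0]-.462)<.03)&(abs(C[...,1]-.236)<.03)
    p=C[m][:,:2]; print(n,"drv",len(p),p.mean(0),cv2.minAreaRect((p*1000).astype(np.float32)))
    y=m&(px[...,1]>90)&(px[...,2]>120); p=C[y][:,:2]
    if len(p)>4: 
        w,v=np.linalg.eigh(np.cov(p.T)); print("bar",len(p),p.mean(0),np.degrees(np.arctan2(*v[::-1,1])),w)
    m=ok&(abs(C[...,2]-.06)<.004)&(abs(C[...,0]-.462)<.06)&(abs(C[...,1]-.236)<.06); p=C[m][:,:2]
    print("block",len(p),cv2.minAreaRect((p*1000).astype(np.float32)))
    m=ok&(abs(C[...,2]-.0385)<.003)&(abs(C[...,0]-.48)<.15)&(abs(C[...,1]-.03)<.15); p=C[m][:,:2]
    print("scale",len(p),cv2.minAreaRect((p*1000).astype(np.float32)))
    br=ok&(px[...,2]-px[...,0]>45)&(px[...,1]-px[...,0]>20)&(abs(C[...,0]-.48)<.06)&(C[...,2]<.045)&(C[...,2]>.024)&(abs(C[...,1]-.03)<.06); p=C[br]
    print("brass",len(p),np.median(p,0),cv2.minEnclosingCircle((p[:,:2]*1000).astype(np.float32)))
    for nm,b in (("bluered",0),):
        mm=ok&(px[...,0]>1.6*px[...,2]+20)&(C[...,2]>.05); 
        n_,l,st,ce=cv2.connectedComponentsWithStats(mm.astype(np.uint8)); 
        for k in range(1,n_):
            if st[k,4]>50: print("blue",C[l==k].mean(0))
E
python3 m.py
```

```text
feet [[0.6245, -0.018], [0.5713, 0.0998], [0.4166, 0.0308], [0.4699, -0.0875]]
centre [0.52056057 0.0062604  0.042     ]
0.1293 114.3
0.1694 -155.9
0.1297 -65.8
0.1695 24.2
lock/slot [[0.5483, 0.0201], [0.5547, 0.0232], [0.5408, 0.0165], [0.5729, 0.03], [0.5666, -0.0033]]
whitecorners [[0.6438, -0.0252], [0.5768, 0.1191], [0.3963, 0.0388], [0.462, -0.1068]]
[0.51970469 0.00647094 0.038     ]
blocktop [[0.5039, 0.2535], [0.4788, 0.1835], [0.4183, 0.2015], [0.4392, 0.2717]]
[0.4600671  0.22754282 0.06      ]
0.0744 -109.7
0.0632 163.5
0.0732 73.4
0.0672 -15.7
drivertop bar [[0.4497, 0.2369], [0.4734, 0.2267]]
[0.46154085 0.23178641 0.132     ] 0.025799002757855634 -23.398863323868177
top drv 95 [0.46068939 0.23117983] ((461.3354187011719, 231.39346313476562), (23.270593643188477, 24.03321075439453), 65.45378875732422)
bar 14 [0.46015388 0.23270076] 157.2704077147997 [1.92752630e-06 3.67747514e-05]
block 603 ((461.0628356933594, 231.05865478515625), (70.95609283447266, 70.09384155273438), 72.14634704589844)
scale 4023 ((520.345703125, 8.072830200195312), (200.58717346191406, 160.75802612304688), 24.136390686035156)
brass 12 [0.53876049 0.01810095 0.02900053] ((539.1941528320312, 17.9962100982666), 7.881482124328613)
blue [0.60843518 0.26706433 0.0598909 ]
blue [0.32031022 0.33098806 0.05994558]
scene drv 75 [0.46332206 0.23439446] ((462.2652893066406, 232.658447265625), (23.038759231567383, 23.408714294433594), 67.32569122314453)
bar 16 [0.45913047 0.2320426 ] 153.7330741648094 [6.17081424e-06 3.87199802e-05]
block 451 ((461.6426696777344, 232.75192260742188), (72.16570281982422, 71.55436706542969), 71.7898178100586)
scale 2421 ((520.4712524414062, 8.831390380859375), (203.59303283691406, 163.0355987548828), 24.471847534179688)
brass 7 [0.53804848 0.0144458  0.02902684] ((537.1818237304688, 15.769475936889648), 5.93043851852417)
blue [0.32480686 0.33687429 0.05980984]
blue [0.61315928 0.27229605 0.06000004]
```

```bash
python3 -m pendant '85 -174 0 -326 0;85 -174 0 -326 0;85 -174 0 -326 0;85 -174 0 -326 0;85 -174 0 -326 0;85 -174 0 -326 0;85 -174 0 -326 0;85 -174 0 -326 0;85 -174 0 -326 0;85 -174 0 -326 0;85 -174 0 -326 0;85 -174 30 -326 0;85 -174 30 -326 0;85 -174 30 -326 0'
python3 - <<'E'
from h import *
from workcell import grab_frame
for n in ("scene","top"):
    f=grab_frame(n); pickle.dump(f,open(n+"1.pkl","wb"))
    cv2.imwrite(f"pics/{n}1.png",f["pixels"])
E
```

```text
time: 1.27
tool_pos: [0.4605, 0.2326, 0.3735]
orientation: [[0.409, -0.005, -0.913], [0.913, -0.001, 0.409], [-0.003, -1.0, 0.004]]
wrist_force: [-0.0, -0.2, 0.3]
width: 0.0851
```

View pics/scene1.png

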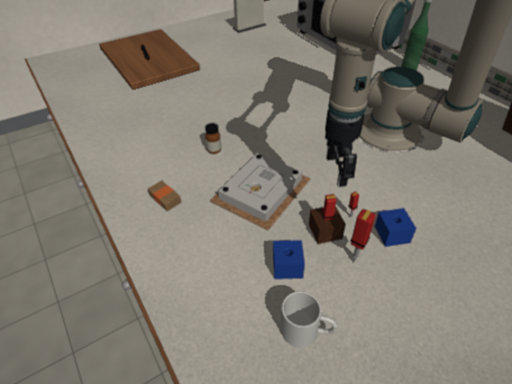

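```bash
python3 -m pendant '85 0 15 0 0;85 0 30 0 0;85 0 45 0 0;85 0 60 0 0;85 0 60 0 0;85 0 60 0 0;85 0 60 0 0'
python3 - <<'E'
from h import *
from workcell import grab_frame,monitor
print(monitor.get_state()["tool_pos"])
for n in ("scene",):
    f=grab_frame(n); pickle.dump(f,open(n+"2.pkl","wb"))
    cv2.imwrite(f"pics/{n}2.png",cv2.resize(f["pixels"][130:250,270:400],None,fx=5,fy=5,interpolation=cv2.INTER_CUBIC))
E
```

```text
time: 1.95
tool_pos: [0.4623, 0.2325, 0.3161]
orientation: [[0.41, 0.002, -0.912], [0.912, 0.001, 0.41], [0.002, -1.0, -0.002]]
wrist_force: [0.7, 0.5, 0.9]
width: 0.0853
[0.46226974 0.23253185 0.31614115]
```

View pics/scene2.png

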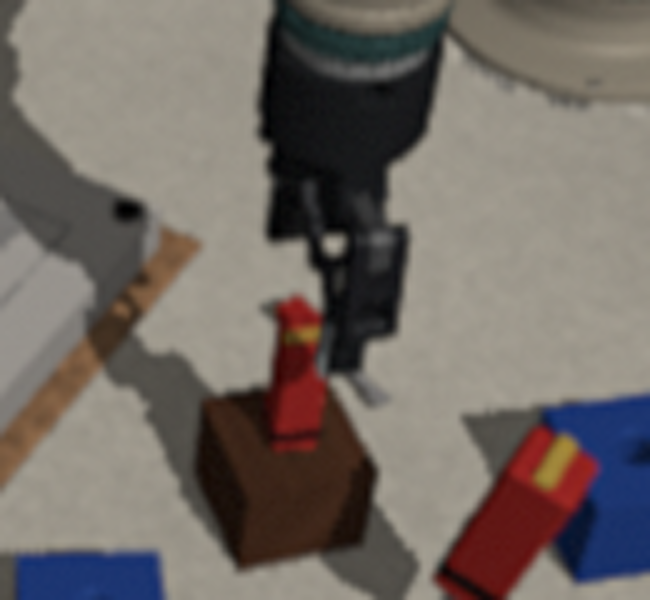

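Run:
```python
from h import *
f=pickle.load(open("scene2.pkl","rb")); g=pickle.load(open("scene0.pkl","rb"))
from workcell import grab_frame
t=grab_frame("top");pickle.dump(t,open("top2.pkl","wb"))
def im(F,x0,y0,s,w,h,pts):
    a=cv2.resize(F["pixels"][y0:y0+h,x0:x0+w],None,fx=s,fy=s,interpolation=cv2.INTER_CUBIC)
    for p in pts:
        q=proj(F,np.array(p)); cv2.circle(a,tuple(int(v) for v in ((q-[x0,y0]+.5)*s)),3,(0,255,0),-1)
    return a
c=np.array([.4623,.2325,.316]); ax=np.array([.41,.912,0])
pts=[c+[0,0,-.1547]]+[c+s*ax*.0427+[0,0,-.16] for s in(-1,1)]
a=im(f,290,150,8,50,80,pts+[[.4615,.2315,.132]]); b=im(g,290,150,8,50,80,[[.4615,.2315,.132]])
cv2.imwrite("pics/d.png",np.hstack([a[:600],b[:600]]))
cv2.imwrite("pics/e.png",im(t,160,170,6,110,100,pts))
C=cloud(f); 
for u,v in [(329,191),(329,192),(329,194),(330,197),(330,200)]: print(u,v,f["pixels"][v,u],C[v,u].round(3),g["pixels"][v,u],cloud(g)[v,u].round(3))
```

```text
329 191 [ 26  27 135] [0.366 0.131 0.018] [134 145 149] [0.354 0.119 0.001]
329 192 [ 29  31 135] [0.369 0.134 0.018] [135 146 150] [ 0.355  0.12  -0.002]
329 194 [ 28  34 129] [0.374 0.141 0.018] [ 92  98 136] [ 0.361  0.128 -0.   ]
330 197 [ 43  97 127] [0.462 0.231 0.133] [ 44  99 138] [0.465 0.234 0.137]
330 200 [14 14 75] [0.469 0.239 0.133] [ 39  41 152] [0.468 0.238 0.132]
```

View pics/d.png

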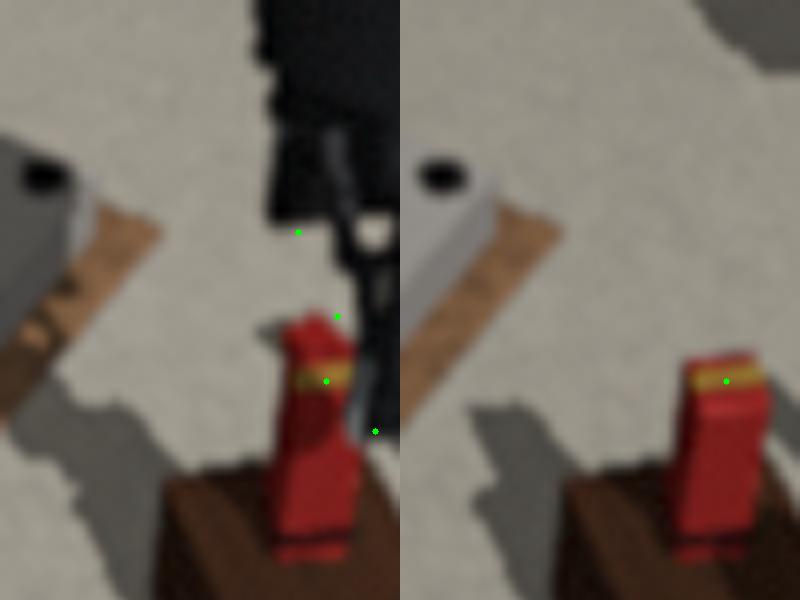

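View pics/e.png

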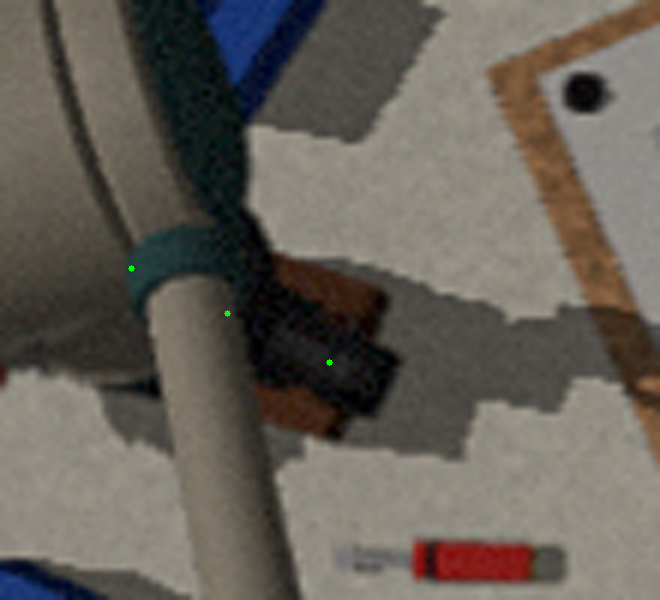

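```bash
python3 -m pendant '85 0 12 0 0;85 0 24 0 0;85 0 36 0 0;85 0 48 0 0;85 0 58 0 0;85 0 65 0 0;85 0 65 0 0;85 0 65 0 0;60 0 65 0 0;45 0 65 0 0;35 0 65 0 0;30 0 65 0 0;20 0 65 0 0;15 0 65 0 0;15 0 65 0 0;15 0 65 0 0;15 0 65 0 0'
python3 - <<'E'
from workcell import monitor
s=monitor.get_state();print(s["tool_pos"],s["ft_torque"],s["width"])
E
```

```text
time: 3.47
tool_pos: [0.462, 0.232, 0.2501]
orientation: [[0.41, 0.001, -0.912], [0.912, 0.0, 0.41], [0.001, -1.0, -0.001]]
wrist_force: [0.4, -0.2, 4.0]
width: 0.0236
[0.46199453 0.23200756 0.25012756] [-0.02777854  0.12690552 -0.06537014] 0.023558916638043555
```

```bash
python3 -m pendant '15 0 0 0 0;15 0 -10 0 0;15 0 -25 0 0;15 0 -45 0 0;15 0 -65 0 0;15 0 -85 0 0;15 0 -105 0 0;15 0 -120 0 0;15 0 -120 0 0;15 0 -120 0 0'
python3 - <<'E'
from h import *
from workcell import grab_frame,monitor
s=monitor.get_state();print(s["tool_pos"],s["orientation"][:,0],s["ft_torque"],s["wrist_force"])
f=grab_frame("scene"); pickle.dump(f,open("scene3.pkl","wb"))
cv2.imwrite("pics/scene3.png",cv2.resize(f["pixels"][110:230,280:380],None,fx=5,fy=5,interpolation=cv2.INTER_CUBIC))
f=grab_frame("top"); pickle.dump(f,open("top3.pkl","wb"))
cv2.imwrite("pics/top3.png",f["pixels"])
E
```

```text
time: 4.3
tool_pos: [0.4618, 0.2319, 0.3701]
orientation: [[0.41, 0.001, -0.912], [0.912, 0.0, 0.41], [0.001, -1.0, -0.001]]
wrist_force: [0.0, -0.3, -1.5]
width: 0.0233
[0.46176839 0.23189959 0.37009682] [4.10304413e-01 9.11948216e-01 8.60112104e-04] [0.00927318 0.01679216 0.02236308] [ 0.0258609  -0.26141716 -1.48168588]
```

View pics/scene3.png

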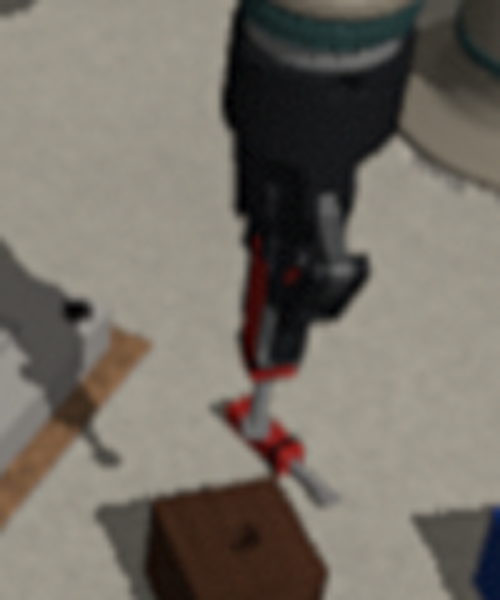

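View pics/top3.png

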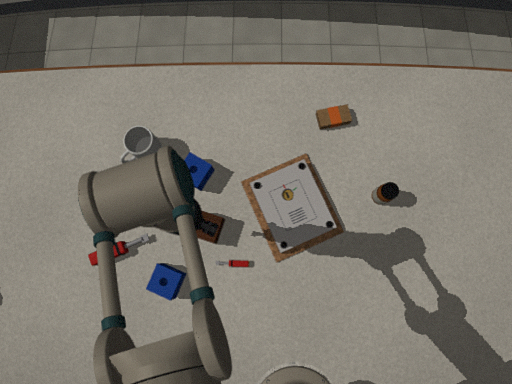

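```bash
python3 -m pendant '15 -32 0 -33 -0.12;15 -64 0 -66 -0.24;15 -96 0 -99 -0.36;15 -128 0 -132 -0.48;15 -158 0 -165 -0.6;15 -158 0 -165 -0.72;15 -158 15 -165 -0.806;15 -158 30 -165 -0.806;15 -158 45 -165 -0.806;15 -158 62 -165 -0.806;15 -158 62 -165 -0.806;15 -158 62 -165 -0.806;15 -158 62 -165 -0.806'
python3 - <<'E'
from h import *
from workcell import grab_frame,monitor
s=monitor.get_state();print(s["tool_pos"],s["orientation"][:,0],s["ft_torque"],s["wrist_force"])
f=grab_frame("scene"); pickle.dump(f,open("scene4.pkl","wb"))
cv2.imwrite("pics/scene4.png",cv2.resize(f["pixels"][100:230,200:320],None,fx=5,fy=5,interpolation=cv2.INTER_CUBIC))
f=grab_frame("top"); pickle.dump(f,open("top4.pkl","wb"))
cv2.imwrite("pics/top4.png",f["pixels"])
E
```

```text
time: 5.48
tool_pos: [0.5477, 0.0202, 0.3076]
orientation: [[-0.374, -0.0, -0.927], [0.927, 0.0, -0.374], [0.0, -1.0, 0.0]]
wrist_force: [-0.2, -0.4, -0.9]
width: 0.0232
[0.54765545 0.02021989 0.30762995] [-3.74036737e-01  9.27413851e-01  2.60288254e-04] [ 0.03708006 -0.0494177  -0.02383196] [-0.21734102 -0.42181183 -0.85247949]
```

View pics/scene4.png

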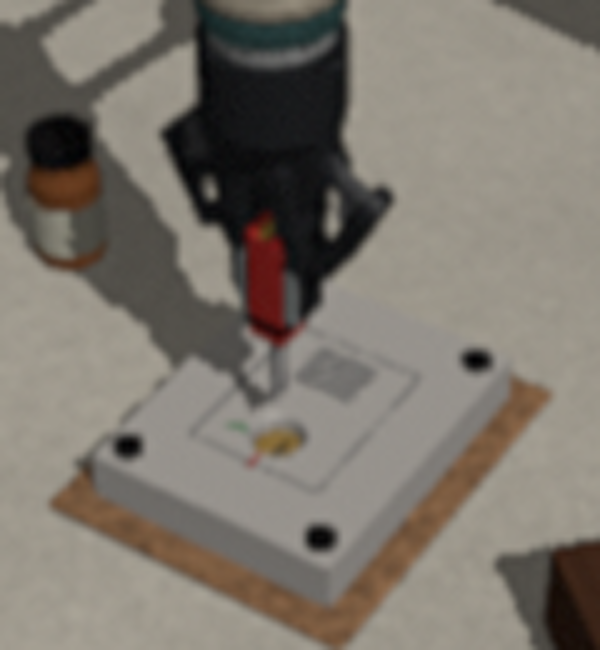

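View pics/top4.png

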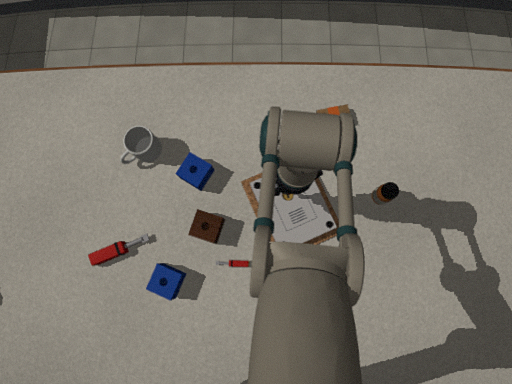

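Run:
```python
from h import *
f=pickle.load(open("scene4.pkl","rb")); t=pickle.load(open("top4.pkl","rb")); t0=pickle.load(open("top0.pkl","rb"))
def im(F,x0,y0,s,w,h,pts,name):
    a=cv2.resize(F["pixels"][y0:y0+h,x0:x0+w],None,fx=s,fy=s,interpolation=cv2.INTER_CUBIC)
    for p in pts:
        q=proj(F,np.array(p)); print(name,p,q.round(2)); cv2.circle(a,tuple(int(v) for v in ((q-[x0,y0]+.5)*s)),2,(0,255,0),-1)
    cv2.imwrite(f"pics/{name}.png",a)
c=np.array([.5477,.0202]); M=[.5477,.0198,.038]
bd=np.array([np.cos(np.radians(22)),np.sin(np.radians(22))])
tip=lambda z,o=0:[*(c+o*bd),z]
rim=[[M[0]+.016*np.cos(a),M[1]+.016*np.sin(a),.038] for a in np.arange(0,6.28,.4)]
im(f,235,155,12,45,45,[tip(.0695),tip(.0695,.007),tip(.0695,-.007),tip(.1175),M]+rim,"f1")
im(f,235,155,12,45,45,[],"f1b")
im(t0,275,180,14,32,32,[M]+rim,"f2")
im(t0,275,180,14,32,32,[],"f2b")
im(t,180,200,10,55,55,[[.4615,.2315,.06]],"f3")
a=cv2.imread("pics/f1.png");cv2.imwrite("pics/f1.png",a[:540])
cv2.imwrite("pics/f2.png",np.hstack([cv2.imread("pics/f2.png"),cv2.imread("pics/f2b.png")])[:, :900][:, :800])
```

```text
f1 [np.float64(0.5477), np.float64(0.0202), 0.0695] [255.01 179.17]
f1 [np.float64(0.5541902869819675), np.float64(0.022822246153911385), 0.0695] [253.53 180.58]
f1 [np.float64(0.5412097130180324), np.float64(0.017577753846088614), 0.0695] [256.48 177.77]
f1 [np.float64(0.5477), np.float64(0.0202), 0.1175] [254.76 166.29]
f1 [0.5477, 0.0198, 0.038] [255.1  187.13]
f1 [np.float64(0.5637), np.float64(0.0198), 0.038] [250.31 189.27]
f1 [np.float64(0.5624369759040462), np.float64(0.02603069347693841), 0.038] [251.84 190.4 ]
f1 [np.float64(0.5588473073495546), np.float64(0.031277697454392364), 0.038] [253.9  191.02]
f1 [np.float64(0.5534977240716268), np.float64(0.03471262537547563), 0.038] [256.15 191.02]
f1 [np.float64(0.5472328076431794), np.float64(0.03579317764866408), 0.038] [258.23 190.4 ]
f1 [np.float64(0.5410416506152457), np.float64(0.03434875882921091), 0.038] [259.8  189.26]
f1 [np.float64(0.53590170055134), np.float64(0.03060741088881841), 0.038] [260.62 187.8 ]
f1 [np.float64(0.5326244425493014), np.float64(0.025159810402494476), 0.038] [260.57 186.24]
f1 [np.float64(0.53172
[... 1555 characters left out ...]
2 200.22]
f2 [np.float64(0.5333518653386536), np.float64(0.012719672907282362), 0.038] [290.25 199.62]
f2 [np.float64(0.5372417020661822), np.float64(0.00769116007507315), 0.038] [292.15 198.16]
f2 [np.float64(0.5427826740803453), np.float64(0.004574366817767746), 0.038] [293.32 196.09]
f2 [np.float64(0.5490999837350311), np.float64(0.0038613662586265522), 0.038] [293.57 193.72]
f2 [np.float64(0.555196266740806), np.float64(0.005664725508477551), 0.038] [292.86 191.44]
f2 [np.float64(0.560109054056164), np.float64(0.009699733794042868), 0.038] [291.32 189.6 ]
f2 [np.float64(0.5630627245864058), np.float64(0.015329352028817187), 0.038] [289.18 188.49]
f3 [0.4615, 0.2315, 0.06] [205.01 225.69]
```

View pics/f1.png

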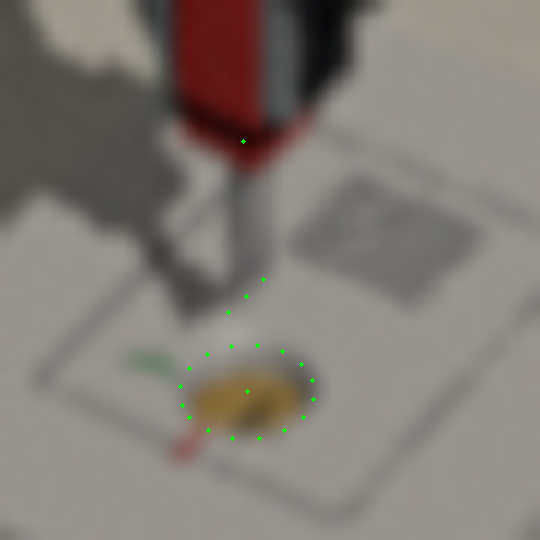

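View pics/f1b.png

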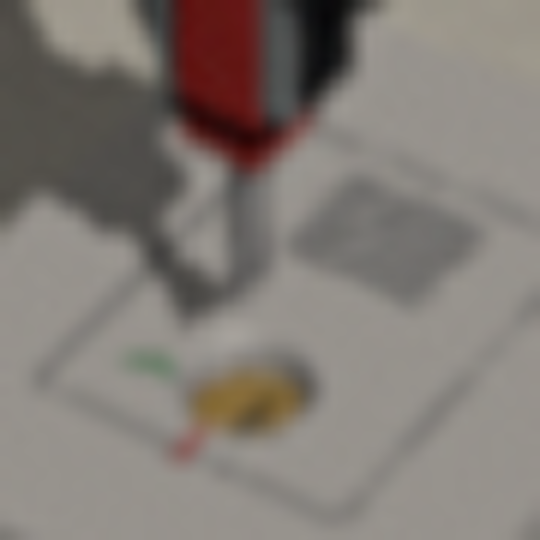

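View pics/f2.png

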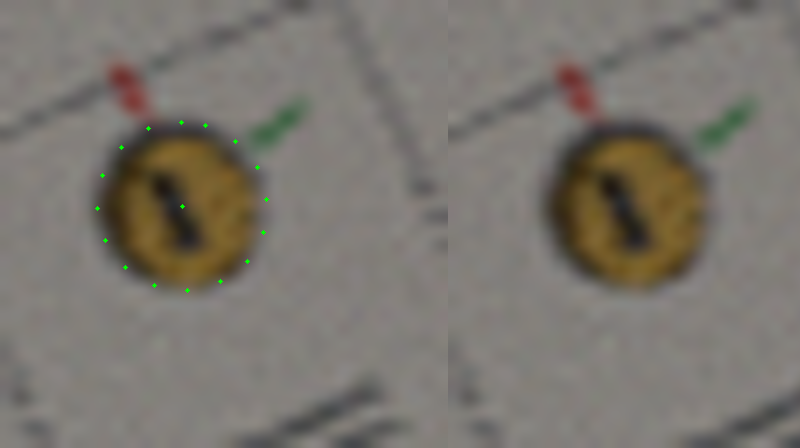

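View pics/f3.png

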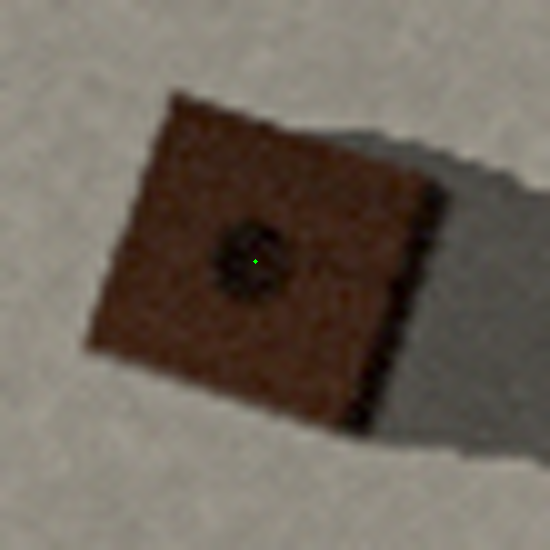

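```bash
cat > guard.py <<'E'
import sys
from workcell import monitor
s=monitor.get_state(); lim=float(sys.argv[1]); F=s["wrist_force"]
print("z %.4f tip %.4f F %s T %s"%(s["tool_pos"][2],s["tool_pos"][2]-.2381,F.round(2),s["ft_torque"].round(3)))
sys.exit(1 if F[2]>lim else 0)
E
P="python3 -m pendant"
python3 -m pendant '15 0 10 0 0;15 0 20 0 0;15 0 28 0 0;15 0 28 0 0;15 0 28 0 0;15 0 28 0 0' >/dev/null && python3 guard.py 1.5 && python3 -m pendant '15 0 1 0 0;15 0 1 0 0' >/dev/null && python3 guard.py 1.5 && python3 -m pendant '15 0 1 0 0;15 0 1 0 0'>/dev/null && python3 guard.py 1.5 && python3 -m pendant '15 0 1 0 0;15 0 1 0 0'>/dev/null && python3 guard.py 1.5 && python3 -m pendant '15 0 1 0 0;15 0 1 0 0'>/dev/null && python3 guard.py 1.5 && python3 -m pendant '15 0 1 0 0;15 0 1 0 0'>/dev/null && python3 guard.py 1.5 && python3 -m pendant '15 0 1 0 0;15 0 1 0 0'>/dev/null && python3 guard.py 1.5 && python3 -m pendant '15 0 1 0 0;15 0 1 0 0'>/dev/null && python3 guard.py 1.5 && python3 -m pendant '15 0 1 0 0;15 0 1 0 0'>/dev/null && python3 guard.py 1.5
```

```text
z 0.2796 tip 0.0415 F [-0.24 -0.5  -2.06] T [-0.    -0.067 -0.01 ]
z 0.2789 tip 0.0408 F [-0.32 -0.8  -1.17] T [ 0.02  -0.033  0.069]
z 0.2778 tip 0.0397 F [ 0.24  0.31 -0.38] T [ 0.026 -0.032 -0.014]
z 0.2766 tip 0.0385 F [-0.55 -0.86 -1.12] T [ 0.001  0.081 -0.002]
z 0.2756 tip 0.0375 F [ 0.61 -0.   -1.14] T [-0.018 -0.021 -0.013]
z 0.2745 tip 0.0364 F [-0.36  0.56 -1.44] T [0.019 0.06  0.024]
z 0.2735 tip 0.0354 F [-0.01  0.91 -1.26] T [-0.018  0.025  0.008]
z 0.2725 tip 0.0344 F [-0.53  0.37 -0.75] T [-0.037  0.013  0.072]
z 0.2716 tip 0.0335 F [ 0.93  0.63 -1.31] T [-0.009 -0.007  0.047]
```

```bash
python3 -m pendant '15 0 1 0 0;15 0 1 0 0' >/dev/null && python3 guard.py 1.5 && python3 -m pendant '15 0 1 0 0;15 0 1 0 0'>/dev/null && python3 guard.py 1.5 && python3 -m pendant '15 0 1 0 0;15 0 1 0 0'>/dev/null && python3 guard.py 1.5 && python3 -m pendant '15 0 1 0 0;15 0 1 0 0'>/dev/null && python3 guard.py 1.5 && python3 -m pendant '15 0 1 0 0;15 0 1 0 0'>/dev/null && python3 guard.py 1.5 && python3 -m pendant '15 0 1 0 0;15 0 1 0 0'>/dev/null && python3 guard.py 1.5 && python3 -m pendant '15 0 1 0 0;15 0 1 0 0'>/dev/null && python3 guard.py 1.5 && python3 -m pendant '15 0 1 0 0;15 0 1 0 0'>/dev/null && python3 guard.py 1.5
```

```text
z 0.2705 tip 0.0324 F [-0.75 -0.38 -0.82] T [-0.008 -0.01  -0.044]
z 0.2695 tip 0.0314 F [ 0.1   1.06 -1.42] T [-0.005  0.031  0.004]
z 0.2685 tip 0.0304 F [ 0.47  0.31 -0.98] T [ 0.067 -0.017 -0.004]
z 0.2675 tip 0.0294 F [-0.45  0.31 -0.89] T [-0.041 -0.012  0.004]
z 0.2666 tip 0.0285 F [-0.59  1.03 -1.2 ] T [-0.097  0.014 -0.009]
z 0.2656 tip 0.0275 F [ 0.82  0.   -1.32] T [ 0.09  -0.013  0.045]
z 0.2645 tip 0.0264 F [ 0.5  -0.74 -0.32] T [0.045 0.011 0.042]
z 0.2636 tip 0.0255 F [-0.4   0.24 -1.57] T [ 0.024 -0.016  0.041]
```

```bash
python3 -m pendant '15 0 1 0 0;15 0 1 0 0' >/dev/null && python3 guard.py 1.5 && python3 -m pendant '15 0 1 0 0;15 0 1 0 0'>/dev/null && python3 guard.py 1.5 && python3 -m pendant '15 0 1 0 0;15 0 1 0 0'>/dev/null && python3 guard.py 1.5 && python3 -m pendant '15 0 1 0 0;15 0 1 0 0'>/dev/null && python3 guard.py 1.5 && python3 -m pendant '15 0 1 0 0;15 0 1 0 0'>/dev/null && python3 guard.py 1.5
python3 - <<'E'
from h import *
from workcell import grab_frame
f=grab_frame("scene"); pickle.dump(f,open("scene5.pkl","wb"))
cv2.imwrite("pics/scene5.png",cv2.resize(f["pixels"][140:215,220:290],None,fx=8,fy=8,interpolation=cv2.INTER_CUBIC))
E
```

```text
z 0.2625 tip 0.0244 F [ 0.29 -0.38 -1.28] T [-0.009 -0.027  0.017]
z 0.2615 tip 0.0234 F [-0.41  0.43 -1.15] T [-0.011  0.01   0.007]
z 0.2609 tip 0.0228 F [-0.93 -0.89  0.56] T [-0.004  0.153  0.024]
z 0.2602 tip 0.0221 F [-0.01 -0.02  4.2 ] T [0.018 0.287 0.034]
```

View pics/scene5.png

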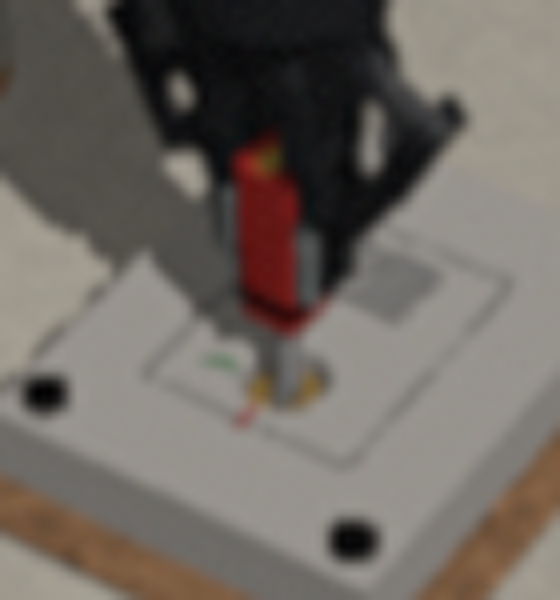

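```bash
python3 -m pendant '15 0 0.7 0 0;15 0 0.7 0 0;15 0 0.7 0 0' >/dev/null && python3 guard.py 7.5 && python3 -m pendant '15 0 0.6 0 0;15 0 0.6 0 0;15 0 0.6 0 0' >/dev/null && python3 guard.py 7.5 && python3 -m pendant '15 0 0.3 0 0;15 0 0.3 0 0;15 0 0.3 0 0' >/dev/null && python3 guard.py 7.5
```

```text
z 0.2596 tip 0.0215 F [-0.62  0.11  6.21] T [ 0.041  0.325 -0.003]
z 0.2592 tip 0.0211 F [-1.74 -0.06  7.19] T [ 0.043  0.314 -0.037]
z 0.2590 tip 0.0209 F [-1.38 -0.09  7.32] T [ 0.098  0.423 -0.007]
```

```bash
python3 -m pendant '15 0 0.5 0 0;15 0 0.5 0 0;15 0 0.5 0 0' >/dev/null && python3 guard.py 8.6 && python3 -m pendant '15 0 0.4 0 0;15 0 0.4 0 0;15 0 0.4 0 0' >/dev/null && python3 guard.py 8.6;  python3 -m pendant '15 0 0 0 0;15 0 0 0 0' >/dev/null;python3 guard.py 8.6;  python3 -m pendant '15 0 0 0 0' >/dev/null;python3 guard.py 8.6
```

```text
z 0.2586 tip 0.0205 F [-1.66  0.11  9.71] T [0.088 0.446 0.034]
z 0.2586 tip 0.0205 F [-2.34  0.44  8.73] T [0.054 0.447 0.043]
z 0.2587 tip 0.0206 F [-1.17 -0.43  8.77] T [ 0.083  0.49  -0.008]
```

```bash
cat > g2.py <<'E'
import sys,numpy as np
from workcell import monitor
s=monitor.get_state(); F=s["wrist_force"]; x=s["orientation"][:,0]; p=s["tool_pos"]
print("t %.2f p %s phi %.1f F %s T %s"%(s["time"],p.round(4),np.degrees(np.arctan2(x[1],x[0])),F.round(2),s["ft_torque"].round(3)))
sys.exit(0 if 7.6<F[2]<11 else 1)
E
python3 -m pendant '15 0 0.1 0 0.05;15 0 0.1 0 0.1;15 0 0.1 0 0.1' >/dev/null; python3 g2.py && python3 -m pendant '15 0 0 0 0.05;15 0 0 0 0.1;15 0 0 0 0.1' >/dev/null; python3 g2.py && python3 -m pendant '15 0 0 0 0.05;15 0 0 0 0.1;15 0 0 0 0.1' >/dev/null; python3 g2.py
```

```text
t 10.97 p [0.5479 0.0201 0.2587] phi 106.1 F [-1.03 -0.29  9.81] T [-0.033  0.349  0.046]
t 11.22 p [0.548  0.02   0.2588] phi 100.4 F [-1.79 -0.71  8.49] T [-0.066  0.248  0.023]
t 11.47 p [0.548  0.02   0.2588] phi 94.7 F [-0.35 -0.75  8.67] T [-0.072  0.238  0.003]
```

```bash
python3 -m pendant '15 0 0.2 0 0;15 0 0.2 0 0' >/dev/null; python3 g2.py && python3 -m pendant '15 0 0 0 0.06;15 0 0 0 0.12;15 0 0 0 0.12' >/dev/null; python3 g2.py && python3 -m pendant '15 0 0 0 0.06;15 0 0 0 0.12;15 0 0 0 0.12' >/dev/null; python3 g2.py && python3 -m pendant '15 0 0 0 0.06;15 0 0 0 0.12;15 0 0 0 0.12' >/dev/null; python3 g2.py
```

```text
t 11.63 p [0.5481 0.02   0.2586] phi 94.8 F [-1.67  0.04  8.6 ] T [-0.108  0.253 -0.023]
t 11.88 p [0.548  0.02   0.2586] phi 87.8 F [-0.83 -1.28  8.55] T [-0.062  0.286 -0.018]
t 12.13 p [0.548  0.02   0.2586] phi 80.9 F [-0.58 -1.09  8.8 ] T [-0.114  0.26   0.047]
t 12.38 p [0.548  0.02   0.2586] phi 74.0 F [-1.11 -0.49  9.21] T [-0.063  0.29   0.015]
```

Run:
```python
from h import *
from workcell import grab_frame,monitor
f=grab_frame("scene"); pickle.dump(f,open("scene6.pkl","wb"))
p=monitor.get_state()["tool_pos"]
x0,y0,s=235,150,12
a=cv2.resize(f["pixels"][y0:y0+48,x0:x0+48],None,fx=s,fy=s,interpolation=cv2.INTER_CUBIC)
b=a.copy()
for P in ([p[0],p[1],p[2]-.2381+.048],[p[0],p[1],.0285],[p[0],p[1],.038]):
    q=proj(f,np.array(P)); cv2.circle(b,tuple(int(v) for v in ((q-[x0,y0]+.5)*s)),2,(0,255,0),-1)
cv2.imwrite("pics/s6.png",b)
```

```text
(no output)
```

View pics/s6.png

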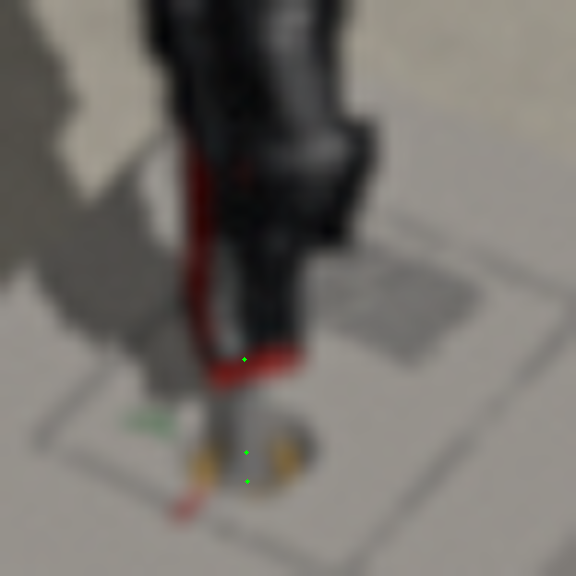

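```bash
python3 -m pendant '15 0 0 0 0.06;15 0 0 0 0.12;15 0 0 0 0.12' >/dev/null; python3 g2.py && python3 -m pendant '15 0 0 0 0.06;15 0 0 0 0.12;15 0 0 0 0.12' >/dev/null; python3 g2.py && python3 -m pendant '15 0 0 0 0.06;15 0 0 0 0.12;15 0 0 0 0.12' >/dev/null; python3 g2.py && python3 -m pendant '15 0 0 0 0.06;15 0 0 0 0.12;15 0 0 0 0.12' >/dev/null; python3 g2.py
```

```text
t 12.68 p [0.548  0.02   0.2586] phi 67.2 F [-1.07 -0.15  8.18] T [-0.057  0.254 -0.051]
t 12.93 p [0.548  0.02   0.2586] phi 60.3 F [-1.69 -0.02  8.65] T [-0.017  0.286 -0.003]
t 13.18 p [0.5481 0.0201 0.2586] phi 53.4 F [-1.34 -0.78  9.15] T [-0.086  0.299 -0.012]
t 13.43 p [0.5481 0.0201 0.2586] phi 46.5 F [-1.23  0.79  8.33] T [-0.013  0.304 -0.024]
```

```bash
python3 -m pendant '15 0 0 0 0.06;15 0 0 0 0.12;15 0 0 0 0.12' >/dev/null; python3 g2.py && python3 -m pendant '15 0 0 0 0.06;15 0 0 0 0.12;15 0 0 0 0.12' >/dev/null; python3 g2.py && python3 -m pendant '15 0 0 0 0.05;15 0 0 0 0.1;15 0 0 0 0.1;15 0 0 0 0.1' >/dev/null; python3 g2.py;python3 -m pendant '15 0 0 0 0;15 0 0 0 0' >/dev/null; python3 g2.py
```

```text
t 13.68 p [0.5481 0.0201 0.2586] phi 39.7 F [-0.63 -0.09  8.17] T [-0.024  0.239  0.003]
t 13.93 p [0.5481 0.0201 0.2586] phi 32.8 F [-1.62 -0.28  8.53] T [ 0.021  0.191 -0.039]
t 14.27 p [0.5481 0.0201 0.2586] phi 27.1 F [-0.85 -0.12  7.45] T [-0.011  0.246 -0.073]
t 14.43 p [0.5481 0.0201 0.2586] phi 27.2 F [-1.76  0.74  8.53] T [-0.004  0.311 -0.02 ]
```

```bash
python3 -m pendant '15 0 0 0 0.05;15 0 0 0 0.1;15 0 0 0 0.1' >/dev/null; python3 g2.py;python3 -m pendant '15 0 0 0 0.05;15 0 0 0 0.1;15 0 0 0 0.1;15 0 0 0 0.1' >/dev/null; python3 g2.py
python3 - <<'E'
from h import *
from workcell import grab_frame,monitor
f=grab_frame("scene"); pickle.dump(f,open("scene7.pkl","wb"))
x0,y0,s=235,150,12
a=cv2.resize(f["pixels"][y0:y0+48,x0:x0+48],None,fx=s,fy=s,interpolation=cv2.INTER_CUBIC)
cv2.imwrite("pics/s7.png",a)
E
```

```text
t 14.68 p [0.5481 0.0201 0.2586] phi 21.4 F [-1.46 -0.34  8.1 ] T [-0.001  0.265  0.172]
t 15.02 p [0.5482 0.02   0.2587] phi 15.8 F [-1.05 -0.68  8.56] T [-0.084  0.206  0.306]
```

View pics/s7.png

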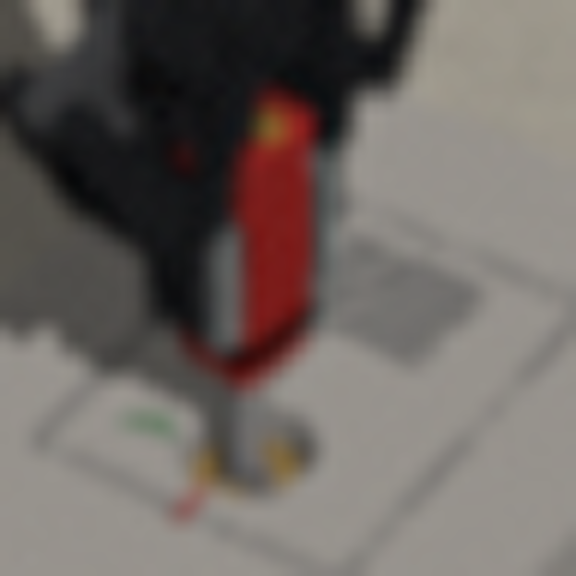

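```bash
python3 -m pendant '15 0 0 0 -0.06;15 0 0 0 -0.12;15 0 0 0 -0.14;15 0 0 0 -0.14' >/dev/null; python3 g2.py;python3 -m pendant '15 0 -1.5 0 0;15 0 -3 0 0;15 0 -5 0 0;15 0 -8 0 0;15 0 -12 0 0;15 0 -18 0 0;15 0 -30 0 0;15 0 -50 0 0;15 0 -80 0 0;15 0 -100 0 0;15 0 -100 0 0;15 0 -100 0 0' ; python3 g2.py
python3 - <<'E'
from h import *
from workcell import grab_frame,monitor
f=grab_frame("scene"); pickle.dump(f,open("scene8.pkl","wb"))
x0,y0,s=225,120,8
a=cv2.resize(f["pixels"][y0:y0+90,x0:x0+65],None,fx=s,fy=s,interpolation=cv2.INTER_CUBIC)
cv2.imwrite("pics/s8.png",a[120:])
E
```

```text
t 15.40 p [0.5483 0.0199 0.2587] phi 23.8 F [-0.86 -1.19  9.43] T [-0.175  0.148  0.07 ]
time: 16.4
tool_pos: [0.5473, 0.0202, 0.3585]
orientation: [[0.915, 0.002, -0.402], [0.402, -0.0, 0.915], [0.002, -1.0, -0.001]]
wrist_force: [-0.5, -0.8, -1.6]
width: 0.0238
t 16.40 p [0.5473 0.0202 0.3585] phi 23.7 F [-0.49 -0.76 -1.56] T [-0.04   0.03   0.011]
```

View pics/s8.png

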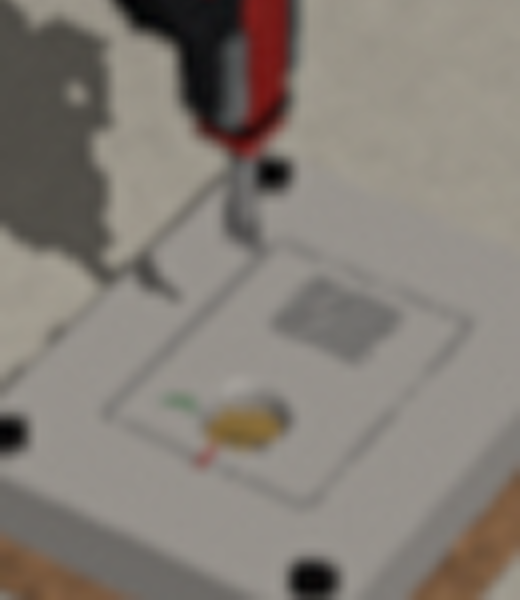

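```bash
python3 -m pendant '15 1 0 32 -0.12;15 2 0 64 -0.24;15 3 0 96 -0.36;15 4 0 130 -0.48;15 5 0 165 -0.6;15 6 0 200 -0.72;15 7 0 228 -0.735;15 7 0 228 -0.735;15 7 20 228 -0.735;15 7 35 228 -0.735;15 7 35 228 -0.735;15 7 35 228 -0.735;15 7 35 228 -0.735' ; python3 g2.py
python3 - <<'E'
from h import *
from workcell import grab_frame,monitor
p=monitor.get_state()["tool_pos"]
f=grab_frame("scene"); pickle.dump(f,open("scene9.pkl","wb"))
t=grab_frame("top"); pickle.dump(t,open("top9.pkl","wb"))
x0,y0,s=295,170,9
a=cv2.resize(f["pixels"][y0:y0+75,x0:x0+65],None,fx=s,fy=s,interpolation=cv2.INTER_CUBIC)
for P in ([p[0],p[1],p[2]-.2381],[p[0],p[1],p[2]-.19],[.462,.232,.06]):
    q=proj(f,np.array(P)); cv2.circle(a,tuple(int(v) for v in ((q-[x0,y0]+.5)*s)),2,(0,255,0),-1)
cv2.imwrite("pics/s9.png",a[:600])
x0,y0,s=265,170,14
cv2.imwrite("pics/t9.png",cv2.resize(t["pixels"][y0:y0+42,x0:x0+48],None,fx=s,fy=s,interpolation=cv2.INTER_CUBIC))
E
```

```text
time: 17.53
tool_pos: [0.4624, 0.2314, 0.3221]
orientation: [[0.41, -0.001, -0.912], [0.912, -0.0, 0.41], [-0.001, -1.0, 0.001]]
wrist_force: [0.0, 0.0, -1.2]
width: 0.0234
t 17.53 p [0.4624 0.2314 0.3221] phi 65.8 F [ 0.03  0.01 -1.21] T [-0.009  0.02  -0.003]
```

View pics/s9.png

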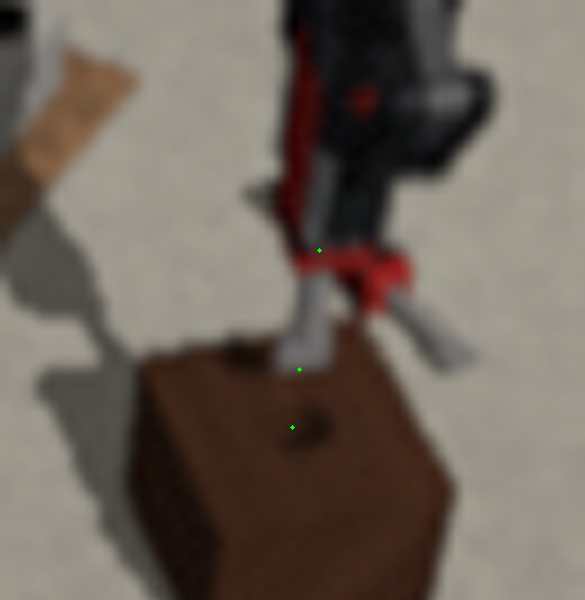

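View pics/t9.png

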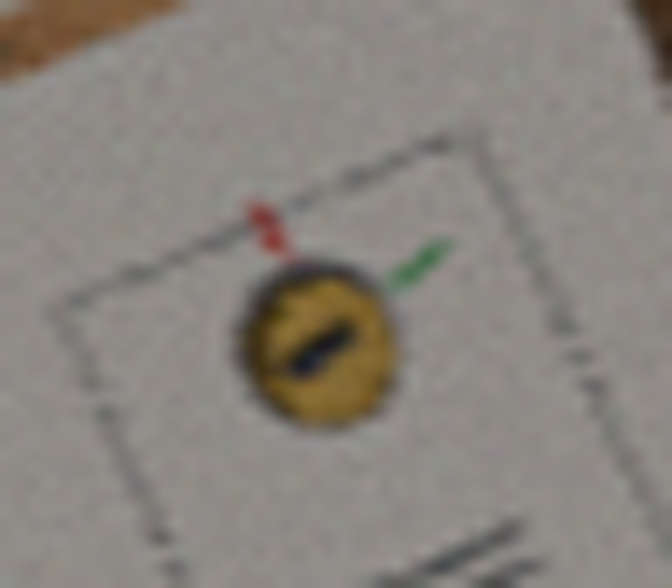

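Run:
```python
from h import *
for n in("top4","scene9"):
    F=pickle.load(open(n+".pkl","rb")); C=cloud(F); g=F["pixels"].astype(int).sum(2); ok=F["depth"]>0
    near=ok&(abs(C[...,0]-.4615)<.06)&(abs(C[...,1]-.232)<.06)
    m=near&(abs(C[...,2]-.06)<.004); print(n,len(C[m]),cv2.minAreaRect((C[m][:,:2]*1000).astype(np.float32)))
    Q=proj(F,np.array([.4615,.232,.06])); 
    u0,v0=Q.round().astype(int); sub=g[v0-7:v0+8,u0-7:u0+8]
    med=np.median(sub); print(med); 
    np.set_printoptions(linewidth=200); print(u0,v0); print(sub)
    print((C[v0-7:v0+8,u0-7:u0+8,2]*1000).round().astype(int))
```

```text
top4 704 ((461.2274169921875, 231.0303497314453), (70.95954132080078, 69.95219421386719), 72.59766387939453)
110.0
205 226
[[122 107 137 110 124 118 108 115 128 102  92 132 107 111  96]
 [115 123 128 108 123 120 108 105 116 129 131  98 104 106 110]
 [104 110 129 117 121 126 105  90 117 110 134 110 126 121 124]
 [ 94 125 111 125  88  97  59  45  66 111 128 112 106 114 134]
 [120 118 122  96  69  53  62  68   9  22 101 104 147 118 127]
 [120 125 119 103  42  44  77  28  79  55  66  79 114  92  91]
 [132 134 103  84  37  19  27  57  41  88  78  96 114 112  93]
 [125 107 110  63  19  57  51  68  46  55  88  90 122  82  97]
 [108 104 132 115  39  25  43  78  86  67  46  86 121  85 126]
 [119 121 119  86  48  65  43  60  25  60  67 134 116 131 121]
 [120 100 119 118  98  45  61  42  85  84  85 124 119 130 113]
 [102 115 112 132 110  95  88  80  89 118 123 104 119 124 118]
 [128 109 128 103 121 119 116 132 115 124 135 113 118 142 110]
 [111 124 136 127 124 111 107 139  98 124 131 116 122 107  86]
 [149 119 111 125 100 103 130 123 135 112 122 114 131 104 123]]
[[61 57 62 62 61 59 59 59 59 61
[... 2005 characters left out ...]
1  62]
 [ 64  61  62  58  61  59  58  61  58  59  61  62  64  59  58]
 [ 62  61  62  59  59  58  55  53  55  58  59  59  60  59  63]
 [ 61  62  60  61  56  51  50  51  55  54  54  60  62  64  60]
 [ 61  59  60  60  51  45  49  50  46  49  53  58  61  61  60]
 [ 60  61  60  59  45  46  42  45  45  47  51  56  61  60  62]
 [ 58  62  61  62  63  42  42  40  42  39  46  61  61  64  62]
 [ 61  58  60  59  59  59  58  59  36  60  60  62  62  62  63]
 [ 60  58  62  58  58  63  60  62  63  62  60  60  62  62  61]
 [ 59  63  62  63  60  64  62  62  59  62  62  60  62  61 840]
 [ 62  62  60  61  60  60  62  61  61  60  58  59  61  63  61]
 [ 62  63  62  58  60  59  62  62  61  59  60  60  60  63  61]]
```

```bash
python3 -m pendant '15 0 0 0.7 0;15 0 6 0.7 0;15 0 12 0.7 0;15 0 18 0.7 0;15 0 24 0.7 0;15 0 24 0.7 0' >/dev/null; python3 guard.py 2 && python3 -m pendant '15 0 8 0 0;15 0 16 0 0;15 0 24 0 0;15 0 24 0 0' >/dev/null;  python3 guard.py 2 && python3 -m pendant '15 0 6 0 0;15 0 12 0 0;15 0 18 0 0;15 0 20 0 0;15 0 20 0 0' >/dev/null;  python3 guard.py 2 && python3 -m pendant '15 0 1 0 0;15 0 1 0 0' >/dev/null;  python3 guard.py 2 &&  python3 -m pendant '15 0 1 0 0;15 0 1 0 0' >/dev/null;  python3 guard.py 2 &&  python3 -m pendant '15 0 1 0 0;15 0 1 0 0' >/dev/null;  python3 guard.py 2 &&  python3 -m pendant '15 0 1 0 0;15 0 1 0 0' >/dev/null;  python3 guard.py 2 &&  python3 -m pendant '15 0 1 0 0;15 0 1 0 0' >/dev/null;  python3 guard.py 2
```

```text
z 0.2966 tip 0.0585 F [-0.12 -0.49 -0.66] T [ 0.081  0.034 -0.018]
z 0.2723 tip 0.0342 F [ 0.41 -0.67 -1.79] T [-0.042  0.055 -0.002]
z 0.2536 tip 0.0155 F [-0.3   0.24 -0.84] T [-0.034  0.029  0.088]
z 0.2534 tip 0.0153 F [-0.77  0.1  -1.68] T [-0.014  0.01  -0.007]
z 0.2524 tip 0.0143 F [ 0.83  0.42 -1.34] T [-0.002 -0.068  0.067]
z 0.2513 tip 0.0132 F [-0.4   0.2  -0.76] T [0.034 0.027 0.011]
z 0.2502 tip 0.0121 F [-0.75  0.25 -0.37] T [ 0.011 -0.002 -0.007]
z 0.2501 tip 0.0120 F [-0.78 -1.11  4.3 ] T [-0.131  0.342  0.005]
```

```bash
python3 -m pendant '15 0 -0.5 0 0;30 0 -0.5 0 0;40 0 -0.5 0 0;50 0 -0.5 0 0;60 0 -0.5 0 0;70 0 -0.5 0 0;85 0 -0.5 0 0;85 0 -0.5 0 0;85 0 -0.5 0 0;85 0 -0.5 0 0' ; python3 -m pendant '85 0 -10 0 0;85 0 -30 0 0;85 0 -60 0 0;85 0 -100 0 0;85 0 -140 0 0;85 0 -170 0 0;85 0 -170 0 0;85 120 -170 120 0;85 120 -170 120 0;85 120 -170 240 0;85 120 -170 240 0;85 120 -170 240 0;85 120 -170 240 0;85 120 -170 240 0;85 120 -170 240 0'
python3 - <<'E'
from h import *
from workcell import grab_frame
for n in ("scene","top"):
    f=grab_frame(n); pickle.dump(f,open(n+"10.pkl","wb")); cv2.imwrite(f"pics/{n}10.png",f["pixels"])
f=pickle.load(open("scene10.pkl","rb"))
cv2.imwrite("pics/s10.png",cv2.resize(f["pixels"][170:260,285:385],None,fx=6,fy=6,interpolation=cv2.INTER_CUBIC))
for n in ("top10","scene10"):
    F=pickle.load(open(n+".pkl","rb"));C=cloud(F);ok=F["depth"]>0
    m=ok&(C[...,2]>.12)&(C[...,2]<.15)&(abs(C[...,0]-.462)<.03)&(abs(C[...,1]-.232)<.03); p=C[m]
    print(n,len(p),np.median(p,0) if len(p) else None, cv2.minAreaRect((p[:,:2]*1000).astype(np.float32)) if len(p)>4 else None)
E
```

```text
time: 20.55
tool_pos: [0.4615, 0.232, 0.2498]
orientation: [[0.409, 0.0, -0.912], [0.912, 0.0, 0.409], [0.0, -1.0, -0.0]]
wrist_force: [0.1, -0.2, -0.5]
width: 0.0847
time: 21.8
tool_pos: [0.288, 0.4421, 0.42]
orientation: [[0.405, -0.002, -0.915], [0.915, 0.002, 0.405], [0.001, -1.0, 0.003]]
wrist_force: [0.1, 0.2, 0.3]
width: 0.0853
top10 108 [0.45991506 0.2291099  0.13202819] ((460.4823303222656, 230.6637725830078), (23.85580825805664, 23.07948875427246), 64.3935546875)
scene10 104 [0.46460531 0.23631986 0.13159594] ((462.43145751953125, 233.52867126464844), (24.10888671875, 23.453794479370117), 68.46367645263672)
```

View pics/s10.png

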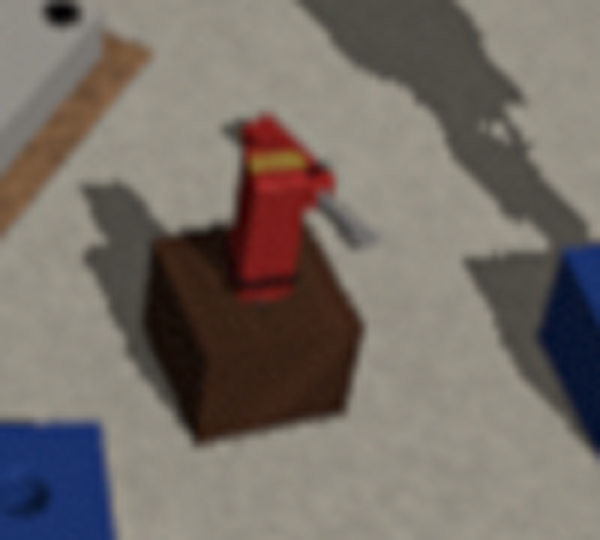

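View pics/top10.png

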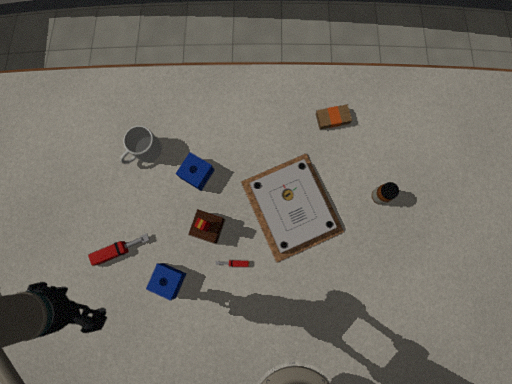

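Driver is seated upright with its top at 132 mm, and the robot is clear. The mug (138,142), carton (334,117) and jar (386,192) are unmoved, and the lock slot points at the green mark.

```bash
python3 -c "
from workcell import job_done; print(job_done())"
```

```text
the job is handed in; nothing more can be done
None
```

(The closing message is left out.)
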